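Turn the jar's label to the reader and hold the reader's flap at its balance point

ROBOT

A 6-joint arm with a two-finger parallel gripper is mounted at the origin on a cart in front of the work surface, level with it; the furniture and walls round the work are solid. World frame = base frame: x ahead of the robot, y to its left, z up, the work surface at z = 0. Lengths are in m, angles in rad, forces in N, time in s.
With the tool pointing down it reaches from about 0.3 to 0.775 m from the base axis. Payload 14.6 kg.
Tool frame: the origin (TCP) lies between the finger pads, 19 mm behind the fingertips; this is the grasp point; z points along the fingers, y is the line along which they close (so a half turn about z gives the same grasp; the last joint's range is limited). The gripper opens to 94 mm and grips with 3 to 60 N. Pads are 16 mm wide; open, the fingers measure 119 mm over their backs; the gripper's body (75 mm by 177 mm) begins 78 mm behind the grasp point.
Start: joints at [1.071, 0.3, 1.521, -0, 1.321, -0.067], TCP at [0.231, 0.499, 0.224] pointing down, gripper open.
Joint ranges: [-3.03, 3.03], [-0.79, 2.21], [0.23, 2.52], [-1.04, 4.18], [0, 3.07], [-2.55, 2.55]. Speed limits (rad/s): [2.22, 2.22, 2.57, 3.14, 3.14, 3.14].

INTERFACE

Orientations are given as [roll, pitch, yaw] about the fixed x, y, z axes, in that order (R = Rz(yaw) Ry(pitch) Rx(roll)).
In Python, from station import ctrl gives the robot as it stands.
- The arm moves only by the tool step_arm, never from a script. Its argument "plan" is a list that holds one entry, the list of rows, each a list of 6 numbers: the shift along the tool's x, y, z in units of 30 mm (1.0 is 30 mm), then the turn, a rotation vector about the tool's x, y, z in units of 6 degrees (1.0 is 6 degrees). In form: [[[dx, dy, dz, wx, wy, wz], ...]]. A call has 1 to 8 rows; each row is the pose to reach, as a shift and turn from the pose commanded when the call began, along the tool's axes at that moment; what a row does not reach only later rows make up. A row lasts 1/12 s, in which the tool goes at most 41.7 mm and 7.16 degrees, less where a joint would pass 70% of its speed; a pose out of reach is approached as far as the arm can. A call with a gripper value outside its range is refused whole. "grip" is the opening, from 0 (shut) to 1 (fully open), set as the call begins (left out, the last holds). The fingers move at their own pace and stop on an object; "squeeze" is the grip in N (left out, the last holds). Time passes only in rows, so rows that repeat a pose let the fingers close. It gives the time, the measured TCP pose, the force, the opening and the grip force at its end, in the units of the state.
- ctrl.get_obs(): the state, without advancing time (a new reading comes with each control period).
- ctrl.camera(name): name is "scene" or "top" or "wrist"; returns the picture (480x640x3 uint8, red, green, blue); there is no depth.
- ctrl.camera_model(name): a dict with "intrinsics" (3x3 intrinsics, pixels), "R" (3x3) and "t" (3): a world point X has camera coordinates R X + t; the wrist camera has in their place "tool_from_camera" (4x4, takes a point from camera to tool coordinates, whose origin is the TCP and whose axes are the flange's). Camera axes: x right, y down, z forward; pixel columns grow to the right and rows downward; lengths in m; the calibration is good to about 2 mm. A picture is of the moment at which its call begins: read the wrist's pose just before it. camera_model takes no time and is no camera call.
- ctrl.hand_in(): hands the job in; it is judged then, once.
Trained networks look in the newest picture that a camera, given by its name, has taken for a name from the list of things; names that differ only in an ending like _2 or _b are one class to them, and where a whole thing is asked for, a point or a joint stands for the part that bears it (a point fixed in the world has none). Each returns a list of dicts, best first, with "confidence" (0 to 1); they miss things now and then, are a little off and sometimes report something else, mostly with a low value. They report only what shows in the picture. A call takes as long as a camera call. They do not tell look-alikes from the thing itself.
- ctrl.masks_of(query, camera): "pixels" (480x640 bool, what is visible of it) and "at" ([column, row] in pixels, amid what is visible of it).
- ctrl.place_of(query, camera): "at" ([column, row] in pixels: a listed point, or the origin of a listed thing).
The state is a dict: "time_s": time; "qpos": joint angles; "joint_vel": joint speeds; "tau": joint torques, N m; "ee_pos": TCP position; "eef_rot": TCP orientation; "force": force on the tool from outside, world axes, zero at the start; "moment": the same for the moment, N m; "grip_width": finger opening in m; "grip_force": force on a finger pad.
Only numpy, scipy, OpenCV 4.12 (cv2) and the standard library are available. Lean on these libraries where they do the work, as an engineer would, in place of code of your own. Each camera call takes 0.05 s, during which the arm holds its last target. There are 200 camera calls.

TASK

Turn the sample jar on its round spot until its label plate looks squarely at the reader's window, and let go of it, still standing on the spot. Then take the bar handle of the flap on top of the reader between the fingers, swing the flap from whichever side it has fallen to up to its balance point, upright, and hold it there still, falling neither way, so that neither light port is shaded: finish while gripping the bar, do not let go. Leave the other things on the desk alone.

Things in the scene. Friction and masses are not known exactly. Their poses are not given: they have to be found in the camera images.
- reader: Label reader, fixed: grey block 70 x 100 mm (x, y), top at z 54 mm, on a base plate 4 mm thick reaching 177 mm to -x, 45 mm to +x and 50 mm to each side. Origin: under the block's centre, on the desk; z up. Its -x is the way the window looks, to the robot's left (world +y) within 0.35 rad. Two light ports on top, at +y and -y of the flap's hinge.
- window (a point): Centre of the reader's window, 46 x 28 mm glass on the front face, 30 mm above the desk, at (-37, 0, 30) mm in the reader's frame.
- spot (a point): Centre of the flat dark disc, 62 mm across, on the base plate in front of the window where the jar stands: at (-130, 0, 4) mm in the reader's frame, that is 93 mm in front of the window. No rim.
- jar: Loose jar, 0.13 to 0.23 kg, within 6 mm of the spot. White body 47 mm across; smooth lid 50 mm across, 56 to 94 mm above the foot (grip here). Origin: centre of the foot, z up. +x points to the label plate (26 mm wide, 1.5 mm proud) and the rib on the lid, 4.5 mm high, centre to rim on the label side. Starts 0.7 to 3.14 rad off either way; label faces the window when its +x is the reader's +x.
- label (a point): Centre of the outer face of the jar's label plate, at (25, 0, 29) mm in the jar's frame.
- flap_angle (a joint): Angle of the reader's top flap, rad: 0 upright, its balance point; positive leaning to the reader's -y side, negative to +y (right-handed about reader +x); stops at -0.55 and 0.55. The hinge is nearly free, no stay or spring: let go, the flap (0.16 kg with handle) falls to one stop. Starts fallen to either side, or falling in the first second.
- flap: The flap on the reader's top. Origin: centre of its hinge line, which runs along the reader's x axis, at (0, 0, 62) mm in the reader's frame; its z points from hinge to bar. It is an aluminium plate 58 mm along the hinge, 4 mm thick, reaching 56 mm from the hinge.
- bar (a point): Middle of the bar of the steel bail on the flap's free edge: round bar 10 mm thick, 60 mm long, parallel to the hinge and 96 mm from it, on two rods with 48 mm free between; 40 mm open between bar and plate. Pinched across from above, the bar turns between the fingers as the flap swings, so the gripper can stay pointing down.
- tape_roll_0: Orange-brown roll of tape 58 mm across, 12 mm high, lying flat on the desk to the left of the jar; bystander. Origin: centre of its underside.
- heat_sink: Black finned heat sink 30 x 40 x 19 mm lying on the desk to the right of the reader; bystander. Origin: centre of its underside.
- marker_pen: Blue and white marker pen 144 mm long, 11 mm thick, lying farther to the left; bystander. Origin: under its middle.
Things that resemble listed ones, but are neither listed nor needed, are in the scene too. What is meant by the jar is not blue, orange or turquoise, and is the larger of those in its own colour.

How it is judged:
By the outcome, as a careful person would: the job done as asked, in the order asked, and still so for the second after the job is handed in, while the arm keeps its last pose, push and grip.
It also fails if it takes over 54 s, if anything falls off the work surface, if the arm or the gripper's body presses on something with over 40 N, if the wrist force passes 120 N, or if a joint passes its speed limit or range.

## Working session

There is one attempt and no reset: what is moved stays moved. The work goes in short steps, Python scripts to look and compute and a tool call to move; the robot and the scene stay as the last step left them, time stands still between calls to the robot, and variables do not carry over. Pictures are saved under pics/ and viewed, at most 10 in all, crops included, and the job is handed in when it is done.

Besides the shell and the picture viewer there is one more tool, called after "Request:" by a JSON object that holds its "op" and its "data", one argument or row to a line. step_arm: Moves the arm, as the interface text tells. Its arguments: {"type":"object","properties":{"plan":{"type":"array","items":{"type":"array","items":{"type":"array","items":{"type":"number"}}}},"grip":{"type":"number"},"squeeze":{"type":"number"}},"required":["plan"]}

```bash
mkdir -p pics; cat > h.py <<'E'
import numpy as np, cv2, json
from scipy.spatial.transform import Rotation as Ro
from station import ctrl
def snap(n,f=None):
    o=ctrl.get_obs(); im=ctrl.camera(n)
    if f: cv2.imwrite(f'pics/{f}.png',im[:,:,::-1])
    return im,o
def cam(n,o=None):
    m=ctrl.camera_model(n); K=np.array(m['intrinsics'])
    if 'R' in m: return K,np.array(m['R']),np.array(m['t'])
    T=np.eye(4);T[:3,:3]=Ro.from_euler('xyz',o['eef_rot']).as_matrix();T[:3,3]=o['ee_pos']
    W=np.linalg.inv(T@np.array(m['tool_from_camera'])); return K,W[:3,:3],W[:3,3]
def ray(c,uv):
    K,R,t=c; d=R.T@np.linalg.inv(K)@np.array([uv[0],uv[1],1.]); return -R.T@t,d/np.linalg.norm(d)
def atz(c,uv,z):
    p,d=ray(c,uv); return p+d*(z-p[2])/d[2]
def tri(l):
    A=0;b=0
    for c,uv in l:
        p,d=ray(c,uv);M=np.eye(3)-np.outer(d,d);A=A+M;b=b+M@p
    X=np.linalg.solve(A,b); return X
def proj(c,X):
    K,R,t=c; q=K@(R@np.array(X)+t); return q[:2]/q[2]
E
python3 - <<'E'
from h import *
np.set_printoptions(precision=3,suppress=True)
a,o=snap('scene','s0');b,_=snap('top','t0')
w,o=snap('wrist','w0')
cv2.imwrite('pics/all.png',np.hstack([a,b])[:,:,::-1][::1,::1] if 0 else cv2.resize(np.vstack([np.hstack([a,b]),np.hstack([w,w*0])])[:,:,::-1],(800,600)))
for n in ['scene','top','wrist']:
  c=cam(n,o); print(n,'pos',-c[1].T@c[2])
  for q in ['jar','label','window','spot','bar','flap','reader','tape_roll_0','heat_sink']:
    try: print(q,[(np.round(r['at'],1).tolist(),round(r['confidence'],2)) for r in ctrl.place_of(q,n)])
    except Exception as e: print(q,e)
print(ctrl.get_obs())
E
```

```text
scene pos [-0.246 -0.738  0.552]
jar [([326.2, 276.9], 0.86), ([234.7, 259.4], 0.8), ([312.1, 255.5], 0.77), ([381.5, 340.0], 0.73), ([268.8, 265.5], 0.59)]
label [([264.3, 260.2], 0.91), ([368.5, 325.5], 0.9), ([328.1, 258.6], 0.85), ([241.4, 253.8], 0.83), ([310.0, 246.6], 0.56)]
window [([347.0, 284.9], 0.85)]
spot []
bar [([346.6, 283.1], 0.75), ([375.2, 242.0], 0.64)]
flap [([355.6, 276.8], 0.71)]
reader [([354.7, 303.8], 0.82)]
tape_roll_0 [([278.0, 250.7], 0.54)]
heat_sink [([420.0, 360.8], 0.84)]
top pos [ 0.304 -0.086  1.274]
jar [([428.0, 284.2], 0.92), ([314.0, 230.6], 0.88), ([211.0, 278.3], 0.66), ([256.1, 265.8], 0.61), ([264.2, 203.3], 0.53)]
label [([246.7, 262.6], 0.77), ([422.8, 284.2], 0.7), ([258.4, 200.3], 0.67), ([221.5, 278.4], 0.63)]
window [([357.1, 242.9], 0.6)]
spot [([315.0, 229.0], 0.92), ([358.6, 242.8], 0.36)]
bar [([385.1, 213.7], 0.77)]
flap [([373.9, 244.2], 0.89), ([227.2, 221.1], 0.18)]
reader [([373.9, 248.5], 0.96)]
tape_roll_0 [([228.6, 217.0], 0.88), ([358.6, 239.8], 0.3)]
heat_sink [([465.7, 272.8], 0.59)]
wrist pos [0.156 0.533 0.384]
jar []
label []
window []
spot []
bar []
flap []
reader []
tape_roll_0 []
heat_sink []
{'time_s': 1.5, 'qpos': array([ 1.071,  0.3  ,  1.521,  0.   ,  1.321, -0.067]), 'joint_vel': array([ 0.002, -0.   ,  0.   ,  0.   ,  0.   ,  0.001]), 'tau': array([  0.002, -53.164, -35.291,   0.071,   0.021,  -0.   ]), 'ee_pos': array([0.231, 0.499, 0.224]), 'eef_rot': array([ 3.142, -0.   ,  2.709]), 'force': array([ 0.051,  0.432, -0.39 ]), 'moment': array([ 0.024,  0.034, -0.   ]), 'grip_force': 0.0, 'grip_width': 0.09387838947144905}
```

View pics/all.png

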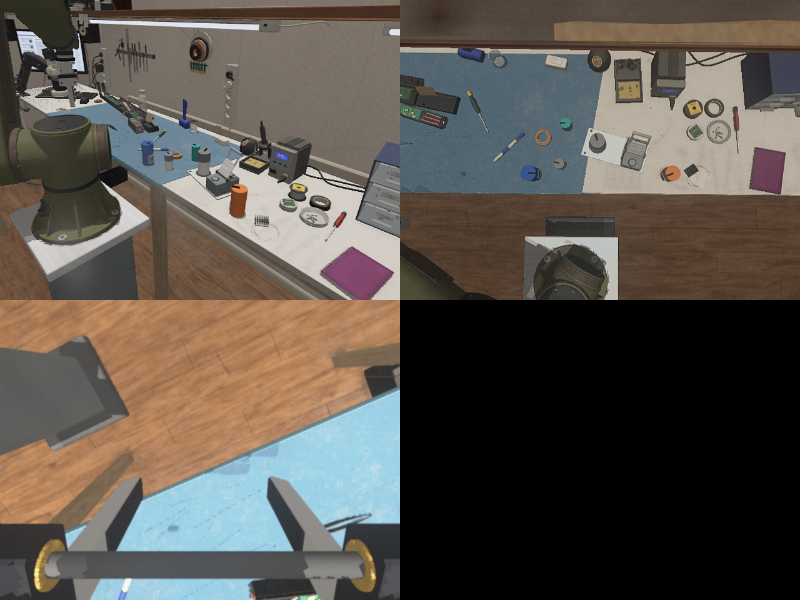

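The jar candidates in the top view are grey at (314,231) on the reader plate, small grey at (256,266), blue (211,278), orange (428,284) and turquoise (264,203). The one at (314,231) fits: it isn't an excluded colour, it is the larger grey one, and it stands on the plate. I'll confirm it in a crop.

```bash
python3 - <<'E'
from h import *
np.set_printoptions(precision=4,suppress=True)
a=cv2.imread('pics/s0.png');b=cv2.imread('pics/t0.png')
A=cv2.resize(a[225:325,290:424],(800,600),interpolation=cv2.INTER_CUBIC)[:,:, :]
B=cv2.resize(b[180:300,240:400],(800,600),interpolation=cv2.INTER_CUBIC)
cv2.imwrite('pics/c0.png',cv2.resize(np.vstack([A,B]),(640,600)) if 0 else np.hstack([cv2.resize(A,(400,300)),cv2.resize(B,(400,300))]))
cv2.imwrite('pics/c0.png',np.vstack([cv2.resize(a[235:325,290:420],(520,300),interpolation=cv2.INTER_CUBIC)[:,:,:],cv2.resize(b[195:285,250:406],(520,300),interpolation=cv2.INTER_CUBIC)]))
T=cam('top');S=cam('scene')
print('jar lid top',atz(T,(314,230.6),.098),'foot?',atz(T,(314,230.6),.004))
print('reader',atz(T,(373.9,248.5),0),'window',atz(T,(357.1,242.9),.03),'spot',atz(T,(315,229),.004))
print('bar',tri([(T,(385.1,213.7)),(S,(375.2,242))]))
print('win',tri([(T,(357.1,242.9)),(S,(347,284.9))]))
print('tape',atz(T,(228.6,217),0),'hs',atz(T,(465.7,272.8),0))
E
```

```text
jar lid top [ 0.4554 -0.082   0.098 ] foot? [ 0.4675 -0.0817  0.004 ]
reader [ 0.4299 -0.2135  0.    ] window [ 0.4386 -0.1745  0.03  ] spot [ 0.4711 -0.0838  0.004 ]
bar [ 0.4838 -0.2201  0.1392]
win [ 0.4406 -0.1765  0.0283]
tape [0.4962 0.1067 0.    ] hs [ 0.3787 -0.4143  0.    ]
```

View pics/c0.png

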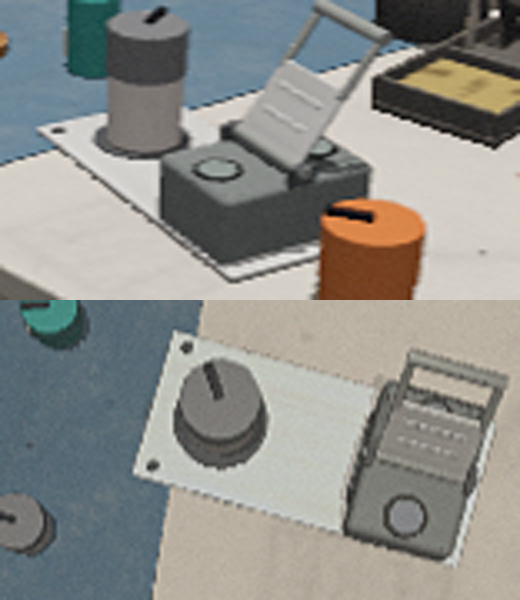

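```bash
cat >> h.py <<'E'
def go(p,yaw,roll=np.pi,base=None):
    o=ctrl.get_obs(); R0=Ro.from_euler('xyz',o['eef_rot']); 
    d=R0.inv().apply(np.array(p)-o['ee_pos'])/.03
    w=(R0.inv()*Ro.from_euler('xyz',[roll,0,yaw])).as_rotvec()/np.radians(6)
    print('t',round(o['time_s'],2),'row',np.round(d,3),np.round(w,3),'rows>=',np.linalg.norm(d)*30/41.7,np.linalg.norm(w)*6/7.16)
E
python3 - <<'E'
from h import *
np.set_printoptions(precision=3,suppress=True)
print(ctrl.camera_model('wrist'))
go([.468,-.083,.25],2.709)
E
```

```text
{'intrinsics': array([[413.572,   0.   , 327.552],
       [  0.   , 413.572, 240.192],
       [  0.   ,   0.   ,   1.   ]]), 'tool_from_camera': array([[-0.   , -0.961, -0.278,  0.082],
       [ 1.   , -0.   ,  0.   , -0.   ],
       [-0.   , -0.278,  0.961, -0.161],
       [ 0.   ,  0.   ,  0.   ,  1.   ]])}
t 1.5 row [-15.322 -14.301  -0.859] [ 0.    -0.    -0.002] rows>= 15.09110781190342 0.0018540240566179262
```

Request:
{"op": "step_arm", "data": {
  "plan": [
    [[-0.96,-0.9,-0.1,0,0,0],[-1.9,-1.8,-0.2,0,0,0],[-2.9,-2.7,-0.3,0,0,0],[-3.8,-3.6,-0.4,0,0,0],[-4.8,-4.5,-0.5,0,0,0],[-5.7,-5.4,-0.6,0,0,0],[-6.7,-6.2,-0.7,0,0,0],[-7.6,-7.1,-0.8,0,0,0]]
  ]
}}

```text
time_s: 2.17
ee_pos: [0.3488, 0.2086, 0.2486]
eef_rot: [3.141, 0.001, 2.709]
force: [0.7, 1.1, 0.3]
grip_width: 0.0937
grip_force: 0.0
```

Request:
{"op": "step_arm", "data": {
  "plan": [
    [[-0.96,-0.9,0,0,0,0],[-1.9,-1.8,0,0,0,0],[-2.9,-2.7,0,0,0,0],[-3.8,-3.6,0,0,0,0],[-4.8,-4.5,0,0,0,0],[-5.7,-5.4,0,0,0,0],[-6.7,-6.2,0,0,0,0],[-7.7,-7.2,0,0,0,0]]
  ]
}}

```text
time_s: 2.83
ee_pos: [0.4677, -0.0837, 0.2485]
eef_rot: [3.141, 0.001, 2.709]
force: [0.2, 0.9, -0.0]
grip_width: 0.0941
grip_force: 0.0
```

```bash
python3 - <<'E'
from h import *
np.set_printoptions(precision=4,suppress=True)
w,o=snap('wrist','w1'); print(o['ee_pos'],o['eef_rot'],o['time_s'])
c=cam('wrist',o)
for q in ['jar','label','window','spot','bar','flap','reader']:
  print(q,[(np.round(r['at'],1).tolist(),round(r['confidence'],2),atz(c,r['at'],{'jar':.004,'label':.033,'window':.03,'spot':.004,'bar':.144,'flap':.062,'reader':0}[q])) for r in ctrl.place_of(q,'wrist')])
print(proj(c,[.469,-.083,.098]))
E
```

```text
[ 0.4677 -0.0837  0.2485] [3.1413 0.0006 2.7088] 2.8333
jar [([67.0, 217.1], 0.86, array([ 0.3683, -0.3259,  0.004 ])), ([452.1, 214.8], 0.85, array([0.5282, 0.0256, 0.004 ])), ([326.1, 205.5], 0.79, array([ 0.4667, -0.085 ,  0.004 ])), ([419.5, 79.0], 0.78, array([0.3957, 0.0422, 0.004 ]))]
label [([474.6, 212.1], 0.77, array([0.5249, 0.04  , 0.033 ]))]
window [([228.0, 230.6], 0.93, array([ 0.4449, -0.1773,  0.03  ]))]
spot []
bar [([158.8, 340.0], 0.96, array([ 0.4799, -0.2229,  0.144 ])), ([200.8, 222.9], 0.42, array([ 0.4172, -0.1526,  0.144 ]))]
flap [([178.9, 242.0], 0.79, array([ 0.4316, -0.2104,  0.062 ]))]
reader [([202.5, 225.3], 0.9, array([ 0.4332, -0.2083,  0.    ]))]
[329.3454 231.0176]
```

View pics/w1.png

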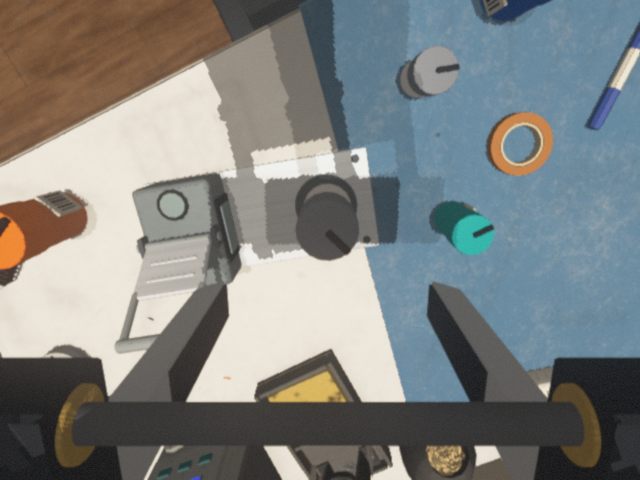

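```bash
python3 - <<'E'
from h import *
b=cv2.imread('pics/w1.png')
b=cv2.convertScaleAbs(b[130:370,110:410],alpha=1.5,beta=10)
cv2.imwrite('pics/c1.png',cv2.resize(b,(750,600),interpolation=cv2.INTER_CUBIC))
E
```

```text
(no output)
```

View pics/c1.png

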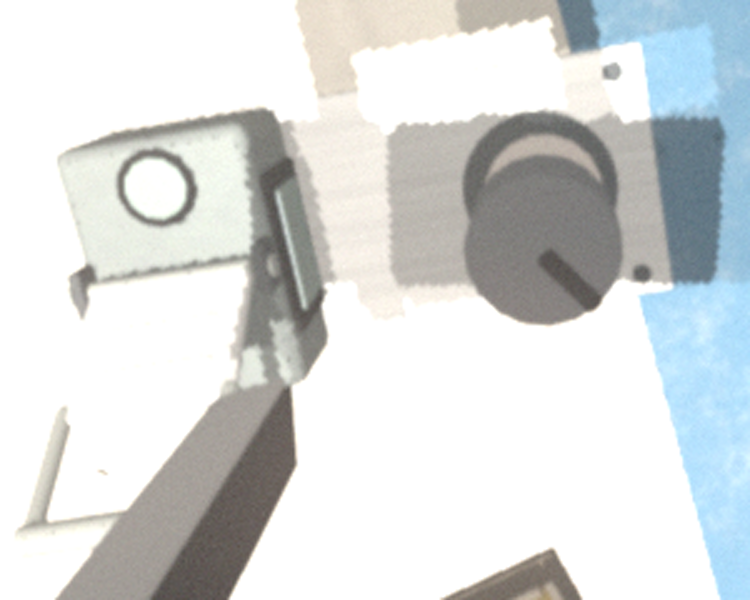

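```bash
cat >> h.py <<'E'
def rib(im,c,lid,r=.0225,z=.1025,k=.72):
    u0,v0=np.round(proj(c,[*lid,.098])).astype(int); g=im.astype(float).mean(2)
    med=np.median(g[v0-12:v0+13,u0-12:u0+13]); P=[]
    for v in range(v0-45,v0+46):
        for u in range(u0-45,u0+46):
            X=atz(c,(u,v),z)
            if g[v,u]<k*med and np.hypot(*(X[:2]-lid))<r: P.append(X[:2])
    P=np.array(P); m=P.mean(0); w=np.linalg.eigh(np.cov((P-m).T)); d=w[1][:,1]; d=d*np.sign(d@(m-lid))
    return m,np.arctan2(d[1],d[0]),np.arctan2(*(m-lid)[::-1]),len(P),np.sqrt(w[0])
E
python3 - <<'E'
from h import *
np.set_printoptions(precision=4,suppress=True)
im=cv2.imread('pics/w1.png')[:,:,::-1]; o=ctrl.get_obs(); c=cam('wrist',o)
w,o=snap('wrist')
for r in ctrl.masks_of('jar','wrist'):
  if abs(r['at'][0]-326)<20:
    m=r['pixels'];print(r['at'])
f=lambda x,y:(x/2.5+110,y/2.5+130)
s1=atz(c,f(612,71),.004);s2=atz(c,f(642,273),.004);print('screws',s1,s2,np.linalg.norm(s1-s2)); d=s2-s1
yy=np.arctan2(d[1],d[0]);print('ydir',yy,'xdir',yy-np.pi/2)
lid=atz(c,f(543,241),.098)[:2];print('lid',lid)
for k in(.6,.7,.8): print(rib(im,c,lid,k=k))
p=atz(c,f(156,187),.054);print('port',p)
T=cam('top')
t=lambda x,y:(x*156/520+250,y*.3+195)
u1=atz(T,t(152,465-300),.004);u2=atz(T,t(187,348-300),.004);d=u2-u1;print('top screws',u1,u2,np.linalg.norm(d),np.arctan2(d[1],d[0])-np.pi/2)
print('lid top',atz(T,t(218,391-300),.098), 'port',atz(T,t(405,516-300),.054))
b1=atz(T,t(412,355-300),.144);b2=atz(T,t(507,377-300),.144);d=b2-b1;print('bar',b1,b2,np.linalg.norm(d),np.arctan2(d[1],d[0]))
E
```

```text
[323.0, 224.7]
screws [ 0.4356 -0.0377  0.004 ] [ 0.515  -0.0591  0.004 ] 0.08221848008194077
ydir -0.2639170888326879 xdir -1.8347134156275844
lid [ 0.4642 -0.0801]
(array([ 0.472 , -0.0788]), np.float64(nan), np.float64(0.17212360640019672), 1, array([nan, nan]))
(array([ 0.4756, -0.0779]), np.float64(0.36189678469759473), np.float64(0.19036847416237979), 129, array([0.0013, 0.0056]))
(array([ 0.4764, -0.0779]), np.float64(0.36587019213591776), np.float64(0.18307701163141318), 195, array([0.0017, 0.0059]))
port [ 0.4002 -0.1993  0.054 ]
top screws [ 0.4364 -0.0418  0.004 ] [ 0.5144 -0.0638  0.004 ] 0.08097706624147605 -1.8452288216551869
lid top [ 0.4725 -0.0847  0.098 ] port [ 0.4007 -0.203   0.054 ]
bar [ 0.4885 -0.1986  0.144 ] [ 0.4761 -0.2545  0.144 ] 0.057247396525653006 -1.7901444090631253h.py:36: RuntimeWarning: Degrees of freedom <= 0 for slice
  P=np.array(P); m=P.mean(0); w=np.linalg.eigh(np.cov((P-m).T)); d=w[1][:,1]; d=d*np.sign(d@(m-lid))
  c *= np.true_divide(1, fact)
  c *= np.true_divide(1, fact)
```

```bash
python3 - <<'E'
from h import *
go([.465,-.083,.083],2.709)
E
```

```text
t 3.33 row [ 0.039 -0.088  5.518] [0.001 0.005 0.012] rows>= 3.970168013501241 0.01124939500921935
```

Request:
{"op": "step_arm", "data": {
  "plan": [
    [[0,-0.1,1,0,0,0],[0.04,-0.1,2,0,0,0],[0.04,-0.1,3,0,0,0],[0.04,-0.1,4,0,0,0],[0.04,-0.1,5,0,0,0],[0.04,-0.1,5.5,0,0,0],[0.04,-0.1,5.5,0,0,0]]
  ]
}}

```text
time_s: 3.92
ee_pos: [0.4632, -0.0832, 0.0805]
eef_rot: [-3.141, -0.005, 2.71]
force: [0.1, -0.3, -0.7]
grip_width: 0.0942
grip_force: 0.0
```

Request:
{"op": "step_arm", "data": {
  "plan": [
    [[0,0,0,0,0,0],[0,0,0,0,0,0],[0,0,0,0,0,0],[0,0,0,0,0,0],[0,0,0,0,0,0],[0,0,0,0,0,0]]
  ],
  "grip": 0.45,
  "squeeze": 12
}}

```text
time_s: 4.42
ee_pos: [0.465, -0.0842, 0.0838]
eef_rot: [3.141, 0.001, 2.709]
force: [-0.0, 0.5, 0.8]
grip_width: 0.0575
grip_force: 0.0
```

Request:
{"op": "step_arm", "data": {
  "plan": [
    [[0,0,0,0,0,0],[0,0,0,0,0,0],[0,0,0,0,0,0],[0,0,0,0,0,0]]
  ]
}}

```text
time_s: 4.75
ee_pos: [0.465, -0.0842, 0.0834]
eef_rot: [3.142, 0.0, 2.709]
force: [-0.0, 0.4, 2.4]
grip_width: 0.0499
grip_force: 12.0
```

Request:
{"op": "step_arm", "data": {
  "plan": [
    [[0,0,0,0,0,0.7],[0,0,0,0,0,1.6],[0,0,0,0,0,2.5],[0,0,0,0,0,3.4],[0,0,0,0,0,4.3],[0,0,0,0,0,5.2],[0,0,0,0,0,6.1],[0,0,0,0,0,7]]
  ]
}}

```text
time_s: 5.42
ee_pos: [0.465, -0.0845, 0.0835]
eef_rot: [3.141, 0.001, 1.971]
force: [-0.2, -2.0, 3.2]
grip_width: 0.05
grip_force: 12.0
```

Request:
{"op": "step_arm", "data": {
  "plan": [
    [[0,0,0,0,0,0.9],[0,0,0,0,0,1.8],[0,0,0,0,0,2.7],[0,0,0,0,0,3.6],[0,0,0,0,0,4.5],[0,0,0,0,0,5.4],[0,0,0,0,0,6.2],[0,0,0,0,0,7]]
  ]
}}

```text
time_s: 6.08
ee_pos: [0.4647, -0.0844, 0.0834]
eef_rot: [-3.141, 0.0, 1.239]
force: [-1.9, -1.7, 5.1]
grip_width: 0.0499
grip_force: 12.0
```

Request:
{"op": "step_arm", "data": {
  "plan": [
    [[0,0,0,0,0,1],[0,0,0,0,0,2],[0,0,0,0,0,3],[0,0,0,0,0,4],[0,0,0,0,0,5],[0,0,0,0,0,6],[0,0,0,0,0,7],[0,0,0,0,0,7]]
  ]
}}

```text
time_s: 6.75
ee_pos: [0.4646, -0.0842, 0.0834]
eef_rot: [-3.141, 0.0, 0.503]
force: [-1.9, -0.3, 3.8]
grip_width: 0.05
grip_force: 12.0
```

```bash
python3 - <<'E'
from h import *
np.set_printoptions(precision=4,suppress=True)
w,o=snap('wrist','w2'); print(o['ee_pos'],o['eef_rot'],o['time_s'],o['qpos'],o['force'])
t,_=snap('top','t2');s,_=snap('scene','s2')
cv2.imwrite('pics/c2.png',np.vstack([cv2.resize(w,(640,480))[200:,:,::-1],cv2.resize(np.hstack([t[185:285,290:400],s[225:325,290:400]]),(640,290))[:,:,::-1]]))
E
```

```text
[ 0.4646 -0.0842  0.0834] [-3.1413  0.0004  0.5028] 6.75 [-0.2568  0.3065  1.8758 -0.0001  0.9598  0.8113] [-1.8626 -0.3337  3.814 ]
```

View pics/c2.png

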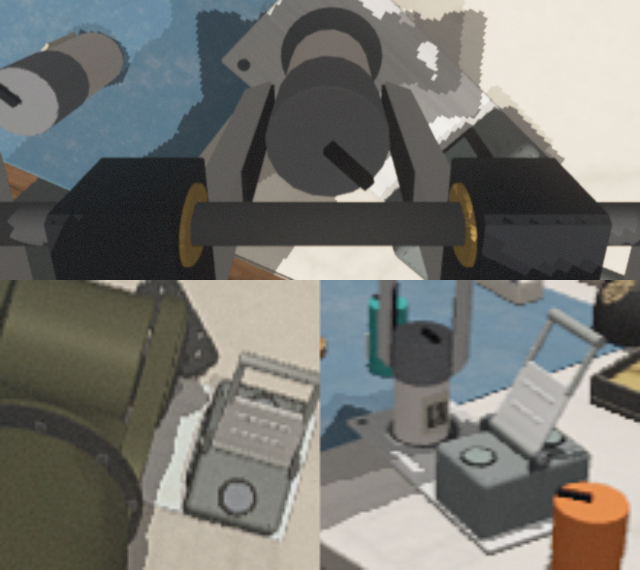

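```bash
python3 - <<'E'
from h import *
np.set_printoptions(precision=4,suppress=True)
w=cv2.imread('pics/w2.png')[:,:,::-1];o=ctrl.get_obs();c=cam('wrist',o)
lid=atz(c,(328,327),.098)[:2];print('lid',lid)
for k in(.65,.75): print(rib(w,c,lid,k=k))
# disc rim fit: dark disc top arc points in wrist image at z .004, manual
pts=np.array([(283,255),(290,230),(305,213),(331,207),(357,213),(373,228),(381,250)])
X=np.array([atz(c,p,.0045)[:2] for p in pts]);A=np.c_[2*X,np.ones(len(X))];s=np.linalg.lstsq(A,(X**2).sum(1),rcond=None)[0]
print('disc',s[:2],np.sqrt(s[2]+s[:2]@s[:2]))
S=cam('scene')
print(ctrl.place_of('label','scene')[:5],ctrl.place_of('window','scene'))
for z in(.033,): print([ (np.round(r['at'],1),atz(S,r['at'],z)) for r in ctrl.place_of('label','scene')])
x=np.array([np.cos(-1.835),np.sin(-1.835)])
print('pred label', proj(S,[*(np.array([.4646,-.0842])+.025*x),.033]))
E
```

```text
lid [ 0.4675 -0.0825]
(array([ 0.4602, -0.0929]), np.float64(-1.7786642147781375), np.float64(-2.1856242700236135), 638, array([0.0019, 0.0049]))
(array([ 0.4603, -0.0927]), np.float64(-1.7771806746183587), np.float64(-2.1877939104124855), 681, array([0.002, 0.005]))
disc [ 0.4679 -0.0851] 0.029797291186446122
[{'at': [241.5, 254.7], 'confidence': 0.93}, {'at': [262.8, 258.4], 'confidence': 0.87}, {'at': [367.2, 324.8], 'confidence': 0.86}, {'at': [327.5, 269.5], 'confidence': 0.85}, {'at': [309.7, 244.9], 'confidence': 0.43}] [{'at': [347.6, 284.4], 'confidence': 0.88}]
[(array([241.5, 254.7]), array([0.3539, 0.103 , 0.033 ])), (array([262.8, 258.4]), array([0.3806, 0.0498, 0.033 ])), (array([367.2, 324.8]), array([ 0.3493, -0.3112,  0.033 ])), (array([327.5, 269.5]), array([ 0.4575, -0.1027,  0.033 ])), (array([309.7, 244.9]), array([0.5232, 0.0249, 0.033 ]))]
pred label [329.3729 270.2332]
```

Request:
{"op": "step_arm", "data": {
  "plan": [
    [[0,0,0,0,0,0],[0,0,0,0,0,0],[0,0,0,0,0,0],[0,0,0,0,0,0],[0,0,0,0,0,0]]
  ],
  "grip": 1.0
}}

```text
time_s: 7.47
ee_pos: [0.4648, -0.0842, 0.0831]
eef_rot: [-3.141, 0.0, 0.51]
force: [0.6, -0.5, -0.6]
grip_width: 0.0798
grip_force: 0.0
```

Request:
{"op": "step_arm", "data": {
  "plan": [
    [[0,0,-0.7,0,0,0],[0,0,-2,0,0,0],[0,0,-3,0,0,-0.9],[0,0,-4,0,0,-1.9],[0,0,-5,0,0,-2.9],[0,0,-6,0,0,-3.9],[0,0,-6,0,0,-5],[0,0,-6,0,0,-6]]
  ]
}}

```text
time_s: 8.13
ee_pos: [0.4653, -0.0843, 0.265]
eef_rot: [3.138, -0.001, 1.144]
force: [-0.2, -0.0, -1.0]
grip_width: 0.0938
grip_force: 0.0
```

```bash
python3 - <<'E'
from h import *
go([.46,-.115,.265],1.307)
E
```

```text
t 8.13 row [-1.005e+00  2.640e-01 -1.000e-03] [ 0.032 -0.003 -1.558] rows>= 0.7475052782609123 1.3054667949109127
```

Request:
{"op": "step_arm", "data": {
  "plan": [
    [[-0.5,0.1,0,0,0,-0.7],[-1,0.25,0,0,0,-1.5],[-1,0.25,0,0,0,-1.5],[-1,0.25,0,0,0,-1.5]]
  ]
}}

```text
time_s: 8.47
ee_pos: [0.459, -0.1148, 0.2632]
eef_rot: [-3.141, -0.0, 1.292]
force: [-0.2, -0.5, 0.4]
grip_width: 0.0941
grip_force: 0.0
```

```bash
python3 - <<'E'
from h import *
w,o=snap('wrist','w3');print(o['ee_pos'],o['eef_rot'])
w=cv2.convertScaleAbs(w,alpha=1.25)
cv2.imwrite('pics/c3.png',cv2.resize(w[120:420,120:520],(800,600),interpolation=cv2.INTER_CUBIC)[:,:,::-1])
E
```

```text
[ 0.45895341 -0.11475992  0.26315349] [-3.14138433e+00 -1.19526875e-04  1.29200709e+00]
```

View pics/c3.png

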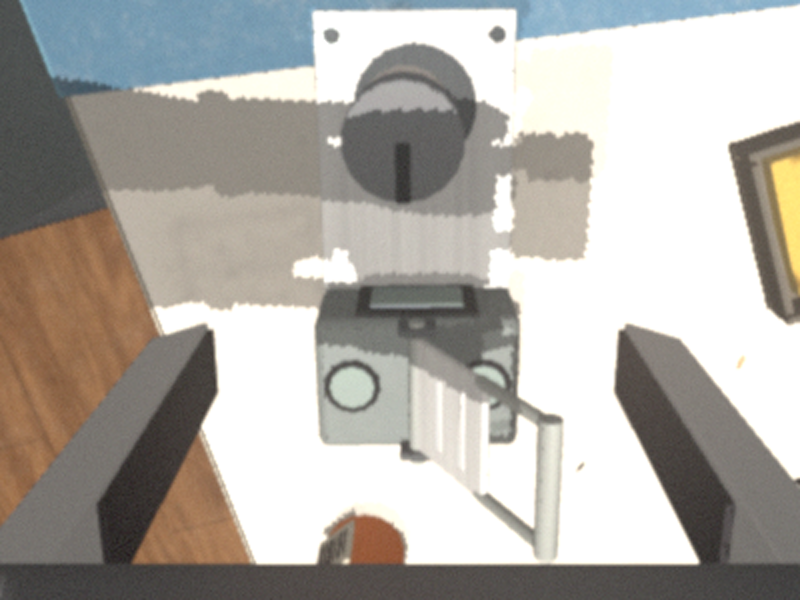

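```bash
python3 - <<'E'
from h import *
np.set_printoptions(precision=4,suppress=True)
w=cv2.imread('pics/w3.png')[:,:,::-1];o=ctrl.get_obs();c=cam('wrist',o)
f=lambda x,y:(x/2+120,y/2+120)
s1=atz(c,f(331,35),.004);s2=atz(c,f(497.5,34),.004);d=s2-s1
print('screw',s1,s2,np.arctan2(d[1],d[0])-np.pi/2)
p1=atz(c,f(352,386),.054);p2=atz(c,f(489,384),.054);d=p2-p1;print('ports',p1,p2,np.arctan2(d[1],d[0])-np.pi/2)
a=atz(c,f(369,297),.04);b=atz(c,f(466,296),.04);d=b-a;print('win',a,b,np.arctan2(d[1],d[0])-np.pi/2)
a=atz(c,f(549,422),.148);b=atz(c,f(545,555),.148);d=b-a;print('bar',a,b,np.linalg.norm(d),np.arctan2(d[1],d[0]))
lid=atz(c,f(404,140),.098)[:2];print('lid',lid)
r0,r1=atz(c,f(403.5,146),.1025),atz(c,f(403,202),.1025);d=r1-r0;print('rib manual',np.arctan2(d[1],d[0]))
for k in(.5,.6,.65): print(rib(w,c,lid,k=k))
m=(s1+s2)/2;q=(p1+p2)/2;print('axis',np.arctan2(*(q-m)[:2][::-1]),'portmid',q, 'spot est',q[:2]+.13*(m-q)[:2]/np.linalg.norm((m-q)[:2]))
T=cam('top')
for n in['top']:
  t,_=snap('top','t3')
  print([(r['at'],r['confidence']) for r in ctrl.place_of('bar','top')],[(r['at'],atz(T,r['at'],.098)) for r in ctrl.place_of('jar','top')][:2])
wb=ctrl.place_of('bar','wrist');print(wb)
print('bar tri',tri([(T,ctrl.place_of('bar','top')[0]['at']),(c,wb[0]['at'])]))
E
```

```text
screw [ 0.4363 -0.0403  0.004 ] [ 0.5153 -0.0624  0.004 ] -1.8438690002373677
ports [ 0.401  -0.2021  0.054 ] [ 0.4658 -0.2195  0.054 ] -1.8332789839156065
win [ 0.4202 -0.1647  0.04  ] [ 0.4663 -0.1773  0.04  ] -1.8384538809087765
bar [ 0.4872 -0.194   0.148 ] [ 0.4723 -0.2497  0.148 ] 0.05767661640342329 -1.8317542981857737
lid [ 0.4619 -0.0859]
rib manual -1.862498408906248
(array([ 0.4593, -0.0951]), np.float64(nan), np.float64(-1.8469789140824269), 1, array([nan, nan]))
(array([ 0.4578, -0.0974]), np.float64(-1.8281567598487605), np.float64(-1.9127189962307058), 67, array([0.0012, 0.0056]))
(array([ 0.4581, -0.0966]), np.float64(-1.8387206325624237), np.float64(-1.9141178800367158), 144, array([0.0013, 0.0062]))
axis -1.8309021059747312 portmid [ 0.4334 -0.2108  0.054 ] spot est [ 0.4668 -0.0852]
[([385.0, 214.2], 0.76), ([466.0, 271.0], 0.53)] [([211.1, 277.8], array([0.3577, 0.1234, 0.098 ])), ([429.2, 275.9], array([ 0.3659, -0.3152,  0.098 ]))]
[{'at': [396.2, 365.4], 'confidence': 0.8}]
bar tri [ 0.4819 -0.2199  0.1522]h.py:36: RuntimeWarning: Degrees of freedom <= 0 for slice
  P=np.array(P); m=P.mean(0); w=np.linalg.eigh(np.cov((P-m).T)); d=w[1][:,1]; d=d*np.sign(d@(m-lid))
  c *= np.true_divide(1, fact)
  c *= np.true_divide(1, fact)
```

```bash
python3 - <<'E'
from h import *
go([.481,-.222,.2],1.305); go([.481,-.222,.145],1.305)
E
```

```text
t 8.77 row [-3.261  1.681  2.108] [-0.    -0.    -0.097] rows>= 3.044286124055123 0.08144941247191695
t 8.77 row [-3.261  1.681  3.941] [-0.    -0.    -0.097] rows>= 3.8740158807417666 0.08144941247191695
```

Request:
{"op": "step_arm", "data": {
  "plan": [
    [[-0.8,0.4,0.5,0,0,-0.1],[-1.6,0.8,1,0,0,-0.1],[-2.4,1.3,1.6,0,0,-0.1],[-3.26,1.68,2.1,0,0,-0.1],[-3.26,1.68,2.1,0,0,-0.1],[-3.26,1.68,2.1,0,0,-0.1]]
  ],
  "grip": 0.5
}}

```text
time_s: 9.27
ee_pos: [0.4806, -0.2228, 0.1993]
eef_rot: [-3.14, -0.001, 1.304]
force: [0.5, -0.0, -0.1]
grip_width: 0.0576
grip_force: 0.0
```

```bash
python3 - <<'E'
from h import *
np.set_printoptions(precision=4,suppress=True)
w,o=snap('wrist','w4');c=cam('wrist',o);print(o['ee_pos'],o['grip_width'])
wb=ctrl.place_of('bar','wrist');print(wb);S=cam('scene');T=cam('top')
print('z.144',atz(c,wb[0]['at'],.144))
s,_=snap('scene','s4');sb=ctrl.place_of('bar','scene');print([(r['at'],round(r['confidence'],2)) for r in sb],proj(S,[.481,-.222,.144]))
c0=cam('wrist',{'ee_pos':[.45895,-.11476,.26315],'eef_rot':[-3.1414,-.0001,1.292]})
print('tri two wrist',tri([(c,wb[0]['at']),(c0,(396.2,365.4))]))
print(proj(c,[.481,-.222,.144]))
cv2.imwrite('pics/c4.png',w[:,:,::-1])
E
```

```text
[ 0.4806 -0.2228  0.1993] 0.0576233280611379
[{'at': [328.0, 276.1], 'confidence': 0.92}]
z.144 [ 0.4796 -0.2247  0.144 ]
[] [376.2459 240.5462]
tri two wrist [ 0.4809 -0.2225  0.1493]
[329.0899 271.0178]
```

View pics/c4.png

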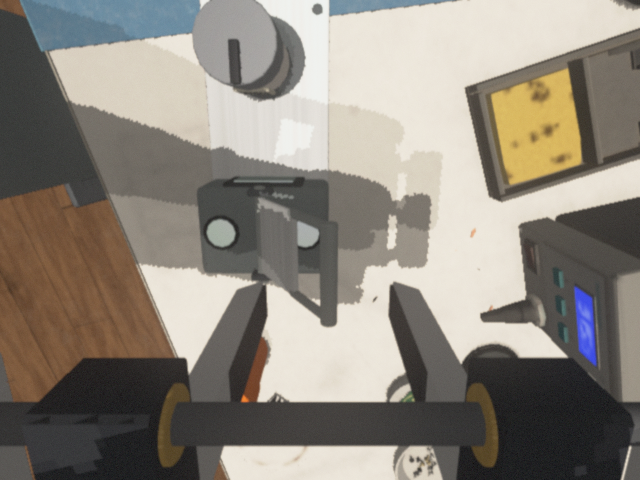

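The bar runs (330,222)–(328,325), centred between the fingers. The jar's rib at (235,62) points at the window. Next I descend and pinch.

Request:
{"op": "step_arm", "data": {
  "plan": [
    [[0,0,0.6,0,0,0],[0,0,1.2,0,0,0],[0,0,1.8,0,0,0],[0,0,1.8,0,0,0],[0,0,1.8,0,0,0]]
  ]
}}

```text
time_s: 9.88
ee_pos: [0.481, -0.2218, 0.1468]
eef_rot: [-3.141, -0.0, 1.306]
force: [0.3, -0.2, 0.3]
grip_width: 0.0475
grip_force: 0.0
```

Request:
{"op": "step_arm", "data": {
  "plan": [
    [[0,0,0,0,0,0],[0,0,0,0,0,0],[0,0,0,0,0,0],[0,0,0,0,0,0],[0,0,0,0,0,0],[0,0,0,0,0,0],[0,0,0,0,0,0],[0,0,0,0,0,0]]
  ],
  "grip": 0.0,
  "squeeze": 10
}}

```text
time_s: 10.55
ee_pos: [0.4811, -0.2225, 0.1464]
eef_rot: [3.141, 0.0, 1.306]
force: [0.4, -0.2, 1.0]
grip_width: 0.0098
grip_force: 10.0
```

```bash
python3 - <<'E'
from h import *
o=ctrl.get_obs();print(o)
E
```

```text
{'time_s': 10.55, 'qpos': array([-5.02277372e-01,  3.33610797e-01,  1.66719428e+00,  3.64894308e-05,
        1.14017603e+00, -2.37023837e-01]), 'joint_vel': array([ 9.94177296e-05,  3.24135944e-04, -8.88819483e-04,  7.89818596e-06,
        1.19056563e-03, -6.03090343e-04]), 'tau': array([-1.24815018e-01, -5.16869152e+01, -3.16153622e+01, -1.54637138e-02,
        2.54137097e-01, -1.35045391e-02]), 'ee_pos': array([ 0.48108614, -0.22247586,  0.14644747]), 'eef_rot': array([3.14099042e+00, 1.11357679e-04, 1.30552754e+00]), 'force': array([ 0.36434878, -0.20373108,  0.97093966]), 'moment': array([-0.07740114, -0.04458612, -0.06703452]), 'grip_force': 9.999880492687225, 'grip_width': 0.009767537714411401}
```

Request:
{"op": "step_arm", "data": {
  "plan": [
    [[0,-0.13,-0.08,0,0,0],[0,-0.28,-0.15,0,0,0],[0,-0.43,-0.22,0,0,0],[0,-0.58,-0.28,0,0,0],[0,-0.73,-0.33,0,0,0],[0,-0.88,-0.37,0,0,0],[0,-1.03,-0.41,0,0,0],[0,-1.19,-0.44,0,0,0]]
  ]
}}

```text
time_s: 11.22
ee_pos: [0.4459, -0.2128, 0.1595]
eef_rot: [-3.141, -0.0, 1.306]
force: [2.1, 1.0, 2.7]
grip_width: 0.0094
grip_force: 10.0
```

Request:
{"op": "step_arm", "data": {
  "plan": [
    [[0,-0.16,-0.02,0,0,0],[0,-0.28,-0.03,0,0,0],[0,-0.38,-0.03,0,0,0],[0,-0.48,-0.03,0,0,0],[0,-0.48,-0.03,0,0,0],[0,-0.48,-0.03,0,0,0]]
  ]
}}

```text
time_s: 11.72
ee_pos: [0.4325, -0.2092, 0.1603]
eef_rot: [-3.141, -0.0, 1.306]
force: [1.8, 2.2, -0.4]
grip_width: 0.0096
grip_force: 10.0
```

```bash
python3 - <<'E'
from h import *
np.set_printoptions(precision=4,suppress=True)
w,o=snap('wrist','w5');t,_=snap('top','t5');s,_=snap('scene','s5');print(o['ee_pos'],o['eef_rot'],o['force'],o['grip_width'])
d=o['ee_pos'][:2]-np.array([.4334,-.2108]);print('y off vs portmid',d@[.965,-.263],'moved',(o['ee_pos'][:2]-[.4811,-.2225])@np.array([.965,-.263]))
T=cam('top')
A=cv2.resize(s[215:315,300:420],(480,400),interpolation=cv2.INTER_CUBIC); B=cv2.resize(w[120:440,170:426],(320,400),interpolation=cv2.INTER_CUBIC)
cv2.imwrite('pics/c5.png',np.hstack([A,B])[:,:,::-1])
E
```

```text
[ 0.4325 -0.2092  0.1603] [-3.1413 -0.0001  1.3055] [ 1.842   2.2409 -0.3852] 0.009624159571063027
y off vs portmid -0.0013326159241650532 moved -0.050440215924165074
```

View pics/c5.png

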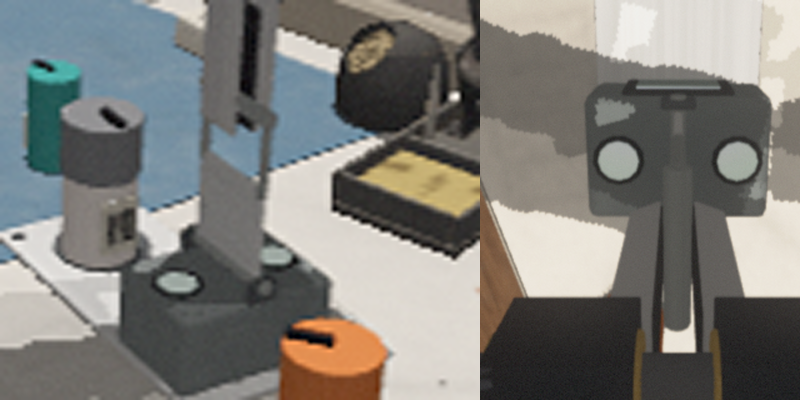

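The flap stands upright: the bar at column 677 lies midway between the ports at 618 and 737. The jar is on its spot with the label towards the window. I'll firm the grip, hold and check.

Request:
{"op": "step_arm", "data": {
  "plan": [
    [[0,0,0,0,0,0],[0,0,0,0,0,0],[0,0,0,0,0,0],[0,0,0,0,0,0],[0,0,0,0,0,0],[0,0,0,0,0,0],[0,0,0,0,0,0],[0,0,0,0,0,0]]
  ],
  "squeeze": 20
}}

```text
time_s: 12.53
ee_pos: [0.4325, -0.2092, 0.1603]
eef_rot: [-3.141, -0.0, 1.306]
force: [1.3, 0.4, -0.9]
grip_width: 0.0091
grip_force: 20.0
```

```bash
python3 - <<'E'
from h import *
o=ctrl.get_obs();print(o['ee_pos'],o['force'],o['grip_width'],o['grip_force'],abs(o['joint_vel']).max())
w,o=snap('wrist','w6');print(abs(w.astype(int)-cv2.imread('pics/w5.png')[:,:,::-1]).mean())
if o['grip_width']>.008: print(ctrl.hand_in())
E
```

```text
[ 0.43253678 -0.20921358  0.16029053] [ 1.29135838  0.44376185 -0.89454268] 0.009082857422040243 20.00070333480835 0.002479291313205935
2.002993706597222
the job is handed in; nothing more can be done
None
```

I handed the job in at about 12.5 s: the jar is released on its spot, about 4 mm off centre, with its label facing the window to within measurement error, and the flap is held upright by its bar with both light ports clear.

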